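# Press a badge home in the badge press

### The job

Take the tamper from its cork rest and press it squarely down on the badge in the blue-ringed badge press until the sprung plate bottoms out firmly and level; hold it there for a full second without crushing the badge. Then stand the tamper gently back upright on its cork rest and let go, leaving the plate level and everything else where it is.

Things in the scene. Friction and masses are not known exactly. Their poses are not given: they have to be found in the camera images.
- tamper_mid (a point): Hand tamper, 86 mm tall, about 0.3 kg: flat round steel foot (50 mm across, 12 mm thick), thin neck (18 mm), and from 26 to 86 mm above the underside a dark wooden handle of square section, 28 x 28 mm, sides along the tamper's x and y. The point is on its axis, half-way up: 43 mm above the flat underside. z points up the handle.
- tamper: The same tamper; this origin is the centre of its flat underside.
- rest: Cork rest for the tamper, a fixed shallow round dish: 82 mm across outside, 72 mm inside, floor 4 mm and rim 12 mm above the table. Origin: centre of its underside, on the table. The tamper starts standing in it.
- press: Badge press, fixed: dark square base 110 x 110 x 12 mm carrying a blue upright guide ring, 82 mm outside and 66 mm inside, its rim 50 mm above the table. Origin: centre of the underside, on the table, on the ring's axis; z up.
- plate: Sprung round plate inside the guide ring, 60 mm across, a yellow badge on it. Origin: centre of the badge's face, where the plate pivots freely (up to 0.1 rad each way; it stays as left); z: the face's normal. At rest it is 44 mm above the table, 6 mm below the rim, on the ring's axis, and starts cocked. Pushed by the tamper it goes straight down and turns flat to the foot.
- ring_mouth (a point): Centre of the guide ring's mouth, 50 mm above the table. Feel of the press: the plate's spring takes 3 N to start and 0.2 N more per mm. The plate bottoms out on four firm rubber feet (20 mm from the axis, 5 to 10 N per mm), set to a different unseen depth each time: 3 to 20 mm below rest. 13 to 18 N of push holds it firmly home; over 25 N crushes the badge.
- pen: Bystander: black pen, 130 mm, lying.
- shell_a: Bystander: spare yellow badge disc, 58 mm.
- shell_b: Bystander: spare white badge disc, 58 mm.
- tin: Bystander: small aluminium bowl, 84 mm across.
- handmic: Bystander: black hand microphone, 85 x 55 x 30 mm.
- water: Bystander: water bottle, 200 mm tall, 64 mm across.
- driver: Bystander: screwdriver with a red handle, lying.
Mind the look-alikes: they are no part of the job. What is meant by the tamper is not green, and is the smaller of those in its own colour. What is shaped like the press but red is not meant.

How it is judged:
By the outcome, as a careful person would: the job done as asked, in the order asked, and still so for the second after the job is handed in, with the robot touching nothing.
It also fails if it takes over 51 s, if anything falls off the work surface, if the arm or the gripper's body presses on something with over 40 N, if the wrist force passes 120 N, or if a joint passes its speed limit or range.

### The arm

A 6-joint arm with a two-finger parallel gripper is mounted at the origin on the work surface. World frame = base frame: x ahead of the robot, y to its left, z up, the work surface at z = 0. Lengths are in m, angles in rad, forces in N, time in s.
With the tool pointing down it reaches from about 0.25 to 0.725 m from the base axis. Payload 9.7 kg.
Tool frame: the origin (TCP) lies midway between the tips of the shut fingers; the grasp point (between the pads) lies 19 mm behind it; z points along the fingers, y is the line along which they close (so a half turn about z gives the same grasp; the last joint's range is limited). The gripper opens to 85 mm and grips with 20 to 120 N. Pads are 22 mm wide; open, the fingers measure 114 mm over their backs; the gripper's body (76 mm by 85 mm) begins 54 mm behind the grasp point. The pads swing forward as they close: fully open they stand 13 mm farther back than shut.
Start: joints at [1.277, 0.087, 0.176, 1.66, 0, 1.571], TCP at [0.159, 0.526, 0.209] pointing down, gripper open.
Joint ranges: [-3.13, 3.13], [-0.85, 1.81], [-1.15, 1.24], [-2.2, 2.28], [-1.44, 1.52], [-3.14, 3.14]. Speed limits (rad/s): [2.22, 2.22, 2.57, 3.14, 3.14, 3.14].

### API

Orientations are given as a unit quaternion [x, y, z, w].
In Python, from workcell import env, readout, cams, workorder gives the robot as it stands. Calls block until the motion is done:
- env.move_ptp(position, orientation): joint-space move of the TCP to a pose.
- env.line_to(position, frame=None, speed=0.15, max_force=None): straight line of the TCP; frame=None keeps the orientation; speed is the mean speed in m/s. With max_force (N) it stops when the force on the tool has changed by that much, and returns True; else False.
- env.movej(angles): joint-space move.
- env.grip(opening, f_grip=None): opening from 0.0 (shut) to 1.0 (fully open); f_grip is the grip in N (None keeps the last); returns when the fingers have stopped.
- env.hold(seconds).
- env.ik(position, orientation): joint angles nearest the present ones, or None.
- readout.read_state(): the state.
- cams.read_camera(name): name is "side" or "top" or "wrist"; returns the picture (384x512x3 uint8, blue, green, red); there is no depth.
- cams.camera_model(name): a dict with "vfov" (degrees; the focal length in pixels is half the picture's height over the tangent of half this angle, whatever the lens; pixels are square), "cx", "cy" (the principal point, pixels), "rvec" (rotation vector, rad) and "tvec" (3), from world to camera coordinates, as OpenCV has them; the wrist camera has in their place "hand_eye" (4x4, takes a point from camera to tool coordinates, whose origin is the TCP and whose axes are the flange's). Camera axes: x right, y down, z forward; pixel columns grow to the right and rows downward; lengths in m; the calibration is good to about 2 mm. A picture is of the moment at which its call begins: read the wrist's pose just before it. camera_model takes no time and is no camera call.
A pose or a line that the arm cannot do raises env.IKError and nothing moves.
- workorder.finish_job(): hands the job in; it is judged then, once.
The state is a dict: "t": time; "joint_pos": joint angles; "joint_vel": joint speeds; "effort": joint torques, N m; "tool_pos": TCP position; "orientation": TCP orientation; "wrist_force": force on the tool from outside, world axes, zero at the start; "ft_torque": the same for the moment, N m; "width": opening from 0.0 (shut) to 1.0 (fully open); "grip_force": force on a finger pad.
Only numpy, scipy, OpenCV 4.12 (cv2) and the standard library are available. Lean on these libraries where they do the work, as an engineer would, in place of code of your own. Each camera call takes 0.05 s, during which the arm holds its last target. There are 200 camera calls.

## Working session

There is one attempt and no reset: what is moved stays moved. The work goes in short steps, each a Python script; the robot and the scene stay as the last script left them, time stands still between calls to the robot, and variables do not carry over. Pictures are saved under pics/ and viewed, at most 10 in all, crops included, and the job is handed in when it is done.

```bash
ls; mkdir -p pics
python3 - <<'E'
from workcell import env, readout, cams, workorder
import cv2, numpy as np
s=readout.read_state(); print({k:np.round(v,3).tolist() for k,v in s.items()})
a=[cams.read_camera(n) for n in("top","side","wrist")]
for n,i in zip(("top","side","wrist"),a): cv2.imwrite(f"pics/{n}0.png",i); print(n,cams.camera_model(n))
cv2.imwrite("pics/all0.png",np.vstack([np.hstack(a[:2])])[:, :])
E
```

```text
pics
{'t': 0.0, 'joint_pos': [1.277, 0.087, 0.175, 1.66, 0.0, 1.571], 'joint_vel': [0.001, 0.001, 0.002, 0.0, -0.001, -0.0], 'effort': [0.001, -52.039, 46.481, 0.016, 0.0, 0.0], 'tool_pos': [0.159, 0.526, 0.208], 'orientation': [0.146, 0.989, -0.001, -0.0], 'wrist_force': [-0.552, -0.036, -0.619], 'ft_torque': [-0.012, 0.055, 0.015], 'grip_force': 0.0, 'width': 0.998}
top {'vfov': 44.94490686492582, 'cx': 263.87276632326734, 'cy': 187.29327796491017, 'rvec': array([ 2.21300768, -2.15644043,  0.10329075]), 'tvec': array([-0.0149375 ,  0.57413385,  1.1523298 ])}
side {'vfov': 54.22175004057589, 'cx': 256.3048679186841, 'cy': 195.0384025421045, 'rvec': array([ 2.35165393, -0.15265906,  0.08872816]), 'tvec': array([-0.55959802,  0.10958032,  1.22580999])}
wrist {'vfov': 66.22065288147596, 'cx': 258.0724373950068, 'cy': 192.53895359900454, 'hand_eye': array([[ 8.33261728e-04, -9.60113820e-01, -2.79608222e-01,
         7.04254033e-02],
       [ 9.99999419e-01,  9.91075320e-04, -4.23034298e-04,
         2.56782138e-04],
       [ 6.83273884e-04, -2.79607707e-01,  9.60114089e-01,
        -1.63347847e-01],
       [ 0.00000000e+00,  0.00000000e+00,  0.00000000e+00,
         1.00000000e+00]])}
```

View pics/top0.png

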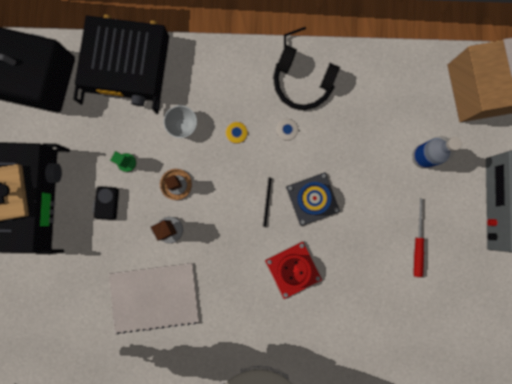

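View pics/side0.png

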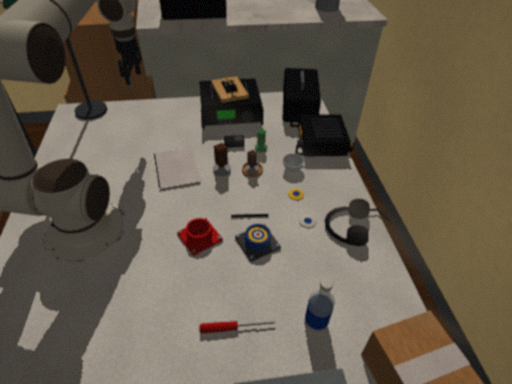

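The top view shows the tamper on its cork rest at about (175,184), the larger look-alike at (165,230), and the blue press at (314,199). In the side view the tamper is at (252,163) and the press at (257,238). Next I'll triangulate both.

```bash
cat > h.py <<'E'
from workcell import env, readout, cams, workorder
import cv2, numpy as np
from scipy.spatial.transform import Rotation as R
def pose():
    s=readout.read_state(); return np.array(s["tool_pos"]),R.from_quat(s["orientation"])
def ray(name,uv,tp=None):
    m=cams.camera_model(name); f=192/np.tan(np.radians(m["vfov"])/2)
    d=np.array([(uv[0]-m["cx"])/f,(uv[1]-m["cy"])/f,1.])
    if name=="wrist":
        H=m["hand_eye"]; p,r=tp
        return p+r.apply(H[:3,3]), r.apply(H[:3,:3]@d)
    r=R.from_rotvec(np.ravel(m["rvec"])); return -r.inv().apply(np.ravel(m["tvec"])), r.inv().apply(d)
def plane(name,uv,z,tp=None):
    o,d=ray(name,uv,tp); return o+d*(z-o[2])/d[2]
def cross(rs):
    A=sum(np.eye(3)-np.outer(d,d)/(d@d) for o,d in rs); b=sum((np.eye(3)-np.outer(d,d)/(d@d))@o for o,d in rs)
    p=np.linalg.solve(A,b); return p,[np.linalg.norm(np.cross(p-o,d))/np.linalg.norm(d) for o,d in rs]
def blobs(mask,amin=30):
    n,l,st,c=cv2.connectedComponentsWithStats(mask.astype(np.uint8)); return [(st[i].tolist(),c[i]) for i in range(1,n) if st[i,4]>=amin]
def down(yaw): # tool z down, tool y axis at angle yaw from world y
    return (R.from_euler('z',yaw)*R.from_quat([0,1,0,0])).as_quat()
def proj(name,P):
    m=cams.camera_model(name); f=192/np.tan(np.radians(m["vfov"])/2)
    q=R.from_rotvec(np.ravel(m["rvec"])).apply(P)+np.ravel(m["tvec"]); return q[:2]/q[2]*f+[m["cx"],m["cy"]]
def snap(name,fn):
    tp=pose(); i=cams.read_camera(name); cv2.imwrite(f"pics/{fn}.png",i); return i,tp
E
python3 - <<'E'
from h import *
for t,s,n in (((314,199),(257,236),'badge'),((175,183),(252,155),'tamper top'),((177,184),(252,171),'rest'),((294,271),(200,230),'redpress'),((164,230),(221,150),'big top'),((268,203),(249,215),'pen')):
    p,e=cross([ray("top",t),ray("side",s)]); print(n,p.round(3),np.round(e,4),plane("top",t,0).round(3),plane("side",s,0).round(3))
print(plane("top",(124,162),.04),plane("top",(181,122),.03),plane("top",(237,132),.0))
E
```

```text
badge [ 0.548 -0.127  0.034] [0.0009 0.0009] [ 0.549 -0.131  0.   ] [ 0.554 -0.099  0.   ]
tamper top [0.576 0.214 0.083] [0.0014 0.0014] [0.581 0.229 0.   ] [0.591 0.316 0.   ]
rest [ 0.579  0.225 -0.005] [0. 0.] [0.579 0.224 0.   ] [0.579 0.219 0.   ]
redpress [ 0.37  -0.08   0.034] [0.003 0.003] [ 0.364 -0.083  0.   ] [ 0.371 -0.052  0.   ]
big top [0.463 0.232 0.102] [0.0019 0.0019] [0.46  0.252 0.   ] [0.47  0.362 0.   ]
pen [ 0.537 -0.012  0.007] [0.0013 0.0013] [ 0.536 -0.012  0.   ] [ 0.539 -0.005  0.   ]
[0.62717297 0.35132812 0.04      ] [0.73485706 0.21499529 0.03      ] [0.7191454  0.07343159 0.        ]
```

Run:
```python
from h import *
env.move_ptp([0.577,0.22,0.26],down(0)); a,t1=snap("wrist","w1"); 
env.line_to([0.51,0.20,0.24],speed=.2); b,t2=snap("wrist","w2")
env.move_ptp([0.50,-0.127,0.24],down(0)); c,t3=snap("wrist","w3")
env.line_to([0.55,-0.09,0.24],speed=.2); d,t4=snap("wrist","w4")
np.save("tp.npy",[np.r_[p,r.as_quat()] for p,r in(t1,t2,t3,t4)])
cv2.imwrite("pics/w12.png",cv2.resize(np.vstack([np.hstack([a,b]),np.hstack([c,d])]),(800,600)))
s=readout.read_state();print(s["t"],s["wrist_force"])
```

```text
4.45 [-0.2943249   0.32579159 -0.0915614 ]
```

View pics/w12.png

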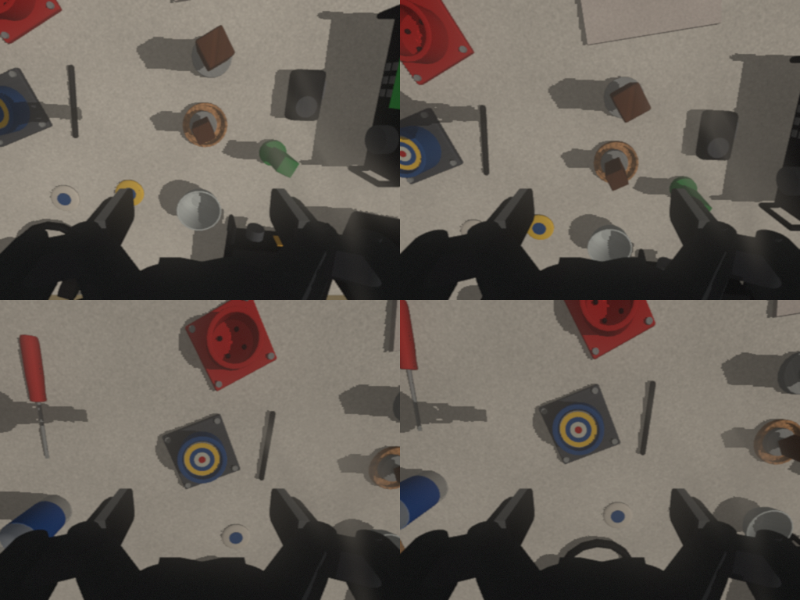

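The wrist views (800x600 mosaic) show the handle at about (203,128) and (615,172), inside the cork ring. The blue press is at (202,460) and (578,430). I'll segment them at full resolution.

Run:
```python
from h import *
a=[cv2.imread(f"pics/w{i}.png") for i in(1,2,3,4)]
c=[(262,160),(275,218),(258,204),(228,168)]
cr=[]
for im,(x,y) in zip(a,c):
    k=im[y-40:y+40,max(x-50,0):x+50]; cr.append(cv2.resize(k,(400,300),interpolation=cv2.INTER_CUBIC))
cv2.imwrite("pics/cr1.png",np.vstack([np.hstack(cr[:2]),np.hstack(cr[2:])]))
h=[cv2.cvtColor(i,cv2.COLOR_BGR2HSV) for i in a]
for i,pts in ((0,[(258,163),(264,170),(240,180),(235,155)]),(2,[(258,204),(230,204),(290,204)])):
    for p in pts: print(i,p,h[i][p[1],p[0]])
```

```text
0 (258, 163) [11 97 79]
0 (264, 170) [ 9 94 79]
0 (240, 180) [ 16  34 113]
0 (235, 155) [13 83 83]
2 (258, 204) [  2 163 114]
2 (230, 204) [110  96  82]
2 (290, 204) [113  65  78]
```

View pics/cr1.png

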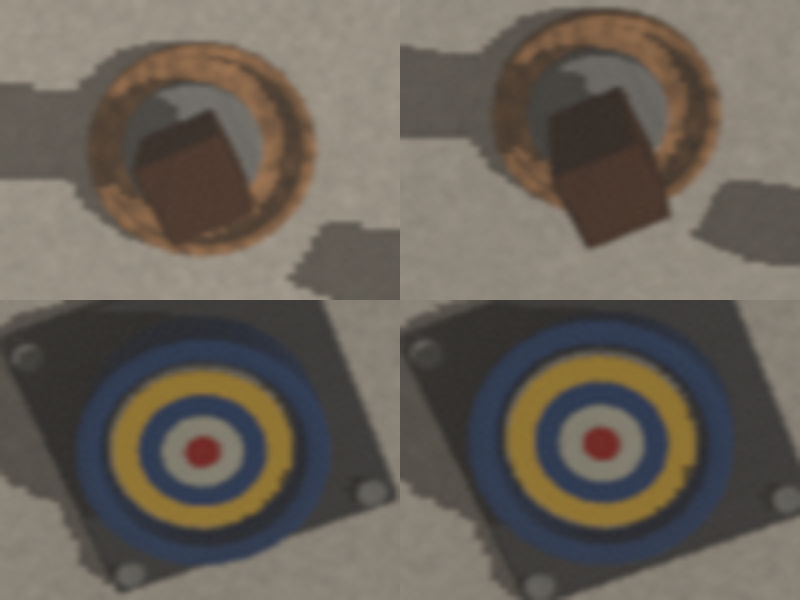

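Run:
```python
from h import *
T=[(t[:3],R.from_quat(t[3:])) for t in np.load("tp.npy")]
f=lambda o,p:np.array([o[0]+(p[0]+.5)/4-.5,o[1]+(p[1]+.5)/3.75-.5])
A=[(135,167),(217,127),(252,208),(180,247)];B=[(155,180),(240,142),(270,214),(188,247)]
P=[]
for a,b in zip(A,B):
    p,e=cross([ray("wrist",f((212,120),a),T[0]),ray("wrist",f((225,178),b),T[1])]); P.append(p); print(p.round(4),np.round(e,4))
P=np.array(P); print("top centre",P.mean(0)); 
for k,o in((A,(212,120)),(B,(225,178))):
    i=0 if k is A else 1
    Q=np.array([plane("wrist",f(o,a),.090,T[i]) for a in k]);E=np.roll(Q,-1,0)-Q
    print("z.09:",Q.mean(0).round(4),"len",np.linalg.norm(E,axis=1).round(4),"ang",(np.degrees(np.arctan2(E[:,1],E[:,0]))%90).round(1))
p,e=cross([ray("wrist",f((208,164),(203,152)),T[2]),ray("wrist",f((178,128),(201,143)),T[3])]); print("badge",p.round(4),e)
# red dot by mask, ring and cork by mask
for i in(1,2,3,4):
    im=cv2.imread(f"pics/w{i}.png");h=cv2.cvtColor(im,cv2.COLOR_BGR2HSV)
    c=[(262,160),(275,218),(258,204),(228,168)][i-1]
    roi=np.zeros(h.shape[:2],bool);roi[c[1]-50:c[1]+45,c[0]-50:c[0]+50]=1
    if i<3: m=(h[...,1]>75)&(h[...,0]>5)&(h[...,0]<20)&roi; z=.006
    else: m=(h[...,0]>100)&(h[...,0]<125)&(h[...,1]>110)&roi; z=.05
    if i>2:
        r=((h[...,0]<6)|(h[...,0]>174))&(h[...,1]>120)&roi
        for st,cc in blobs(r,15): print("red",st,cc.round(2),plane("wrist",cc,.044,T[i-1]).round(4))
    cs=max(cv2.findContours(m.astype(np.uint8),cv2.RETR_EXTERNAL,cv2.CHAIN_APPROX_NONE)[0],key=cv2.contourArea)
    (ex,ey),ax,an=cv2.fitEllipse(cv2.convexHull(cs)); 
    o,d=ray("wrist",(ex,ey),T[i-1]); fx=192/np.tan(np.radians(66.22)/2)
    print(i,"ell",round(ex,1),round(ey,1),np.round(ax,1),plane("wrist",(ex,ey),z,T[i-1]).round(4),"diam",max(ax)/fx*(o[2]-z)/-d[2])
```

```text
[0.5683 0.2065 0.0956] [0.0001 0.0001]
[0.556  0.2298 0.0959] [0.0004 0.0004]
[0.5823 0.2401 0.089 ] [0.0001 0.0001]
[0.5974 0.218  0.0805] [0.001 0.001]
top centre [0.57599234 0.22361076 0.09027661]
z.09: [0.5758 0.2237 0.09  ] len [0.0264 0.0271 0.0243 0.0284] ang [27.7 22.5 30.9 27.1]
z.09: [0.5759 0.2235 0.09  ] len [0.0271 0.0255 0.0261 0.0245] ang [27.4 21.5 25.5 23.5]
badge [ 0.5496 -0.1259  0.0457] [np.float64(5.9930902547864615e-05), np.float64(5.993090254784667e-05)]
1 ell 262.0 159.4 [56.4 56.8] [0.5783 0.2262 0.006 ] diam 0.08123782463906237
2 ell 276.1 210.1 [55.6 60.7] [0.5817 0.2265 0.006 ] diam 0.08703367355561815
red [255, 201, 8, 7, 47] [258.3  204.06] [ 0.55  -0.126  0.044]Traceback (most recent call last):
  File "<stdin>", line 25, in <module>
cv2.error: OpenCV(4.12.0) /io/opencv/modules/imgproc/src/shapedescr.cpp:361: error: (-201:Incorrect size of input array) There should be at least 5 points to fit the ellipse in function 'fitEllipseNoDirect'
```

Handle top is at (0.576, 0.2236, 0.090), against an expected 4+86 mm, with its sides at about 25.5°. The badge is at (0.550, -0.126, 0.045), against an expected 44 mm. Both agree with the text, so I'll grasp.

Run:
```python
from h import *
q=down(np.radians(25.5)); c=np.array([.576,.2238])
st=lambda:(lambda s:print(round(s["t"],2),np.round(s["tool_pos"],4),np.round(s["wrist_force"],2),np.round(s["ft_torque"],3),round(s["width"],3),s["grip_force"]))(readout.read_state())
print(env.ik([*c,.16],q))
env.move_ptp([*c,.16],q); env.grip(0.75,40); st()
print(env.line_to([*c,.043],speed=.1,max_force=8)); st()
env.grip(0.0,70); st()
print(env.line_to([*c,.048],speed=.03)); env.hold(.2); st()
env.line_to([*c,.11],speed=.1); env.hold(.2); st()
a,_=snap("wrist","g1"); b,_=snap("side","g2"); cv2.imwrite("pics/g.png",np.hstack([cv2.resize(a,(400,300)),cv2.resize(b[80:200,180:340],(400,300),interpolation=cv2.INTER_CUBIC)]))
```

```text
[ 0.37058964  0.23961474  0.25350485  1.58468644  0.         -0.07446931]
6.03 [0.5762 0.2232 0.1602] [-0.17 -0.45  0.45] [ 0.006 -0.038 -0.019] 0.748 0.0
False
7.35 [0.5764 0.224  0.0438] [ 0.21 -0.54  0.12] [ 0.053  0.012 -0.002] 0.75 0.0
7.77 [0.5763 0.2237 0.0436] [-0.08 -1.06  3.57] [-0.304  0.008  0.031] 0.311 69.2839765548706
False
8.28 [0.5758 0.2238 0.0476] [-0.64 -0.07 -3.73] [-0.052 -0.063  0.015] 0.313 68.96377444267273
9.25 [0.5756 0.2237 0.1091] [ 0.44 -0.06 -3.24] [ 0.02   0.    -0.015] 0.316 68.97083401679993
```

View pics/g.png

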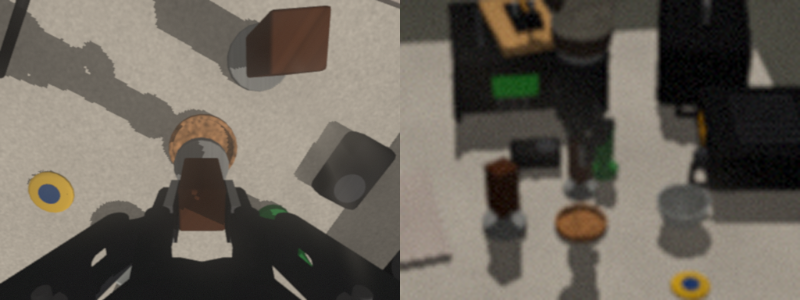

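Tamper is held upright between the pads and clear of the cork; the measured force shows about 3 N of weight. Now carry it to the press and push.

Run:
```python
from h import *
q=down(np.radians(25.5)); c=np.array([.5498,-.126])
def F(n=8):
    a=[]
    for _ in range(n): env.hold(.02); s=readout.read_state(); a.append(np.r_[s["wrist_force"],s["ft_torque"],s["tool_pos"],s["t"],s["width"]])
    return np.mean(a,0)
env.move_ptp([*c,.15],q)
env.line_to([*c,.0895],speed=.08); env.hold(.2)
b=F(15); print("base",b.round(3))
hit=env.line_to([*c,.060],speed=.0035,max_force=8.5); f=F(); print(hit,(f-b)[:6].round(2),f[6:].round(4))
np.save("base.npy",b)
if hit:
    z=f[8]; zc=z
    for i in range(25):
        d=(f-b)[2]
        if 14.3<=d<=17 : break
        zc+= -.00015 if d<14.3 else .0001
        env.line_to([*c,zc],speed=.01); f=F(5); print(round(zc,5),(f-b)[:6].round(2),f[6:].round(4))
```

```text
base [-2.0000e-02  2.8600e-01 -3.1160e+00 -1.0000e-03 -6.0000e-03 -0.0000e+00
  5.5000e-01 -1.2600e-01  9.0000e-02  1.1917e+01  3.1400e-01]
True [-0.48 -0.01  8.02  0.01  0.18  0.01] [ 0.5498 -0.126   0.0721 16.8667  0.3125]
0.072 [-1.16 -0.14  8.18  0.08  0.28  0.02] [ 0.5499 -0.126   0.0722 17.225   0.3145]
0.07185 [-1.15  0.07  8.85  0.11  0.34 -0.01] [ 0.5499 -0.126   0.0721 17.5583  0.3151]
0.0717 [-1.18 -0.2   9.86  0.11  0.4   0.  ] [ 0.5499 -0.126   0.072  17.8917  0.3158]
0.07155 [-1.41  0.04  9.6   0.12  0.46  0.  ] [ 0.5499 -0.126   0.072  18.225   0.3126]
0.0714 [-1.64 -0.18 10.78  0.15  0.55 -0.03] [ 0.55   -0.126   0.072  18.5583  0.3136]
0.07125 [-2.230e+00  1.000e-02  1.181e+01  1.600e-01  5.900e-01  1.000e-02] [ 0.55   -0.126   0.0719 18.8917  0.3125]
0.0711 [-2.45  0.3  12.49  0.18  0.65 -0.02] [ 0.55   -0.126   0.0719 19.225   0.3131]
0.07095 [-2.33  0.08 13.21  0.2   0.73 -0.  ] [ 0.55   -0.126   0.0718 19.5583  0.3131]
0.0708 [-2.9   0.16 13.87  0.23  0.79 -0.  ] [ 0.55   -0.126   0.0718 19.8917  0.313 ]
0.07065 [-3.450e+00  6.000e-01  1.483e+01  2.500e-01  8.400e-01  1.000e-02] [ 0.55   -0.126   0.0717 20.225   0.3116]
```

Run:
```python
from h import *
s=readout.read_state(); b=np.load("base.npy")
print(s["t"],R.from_quat(s["orientation"]).apply([0,0,1]).round(4),np.round(s["wrist_force"]-b[:3],2),np.round(s["ft_torque"]-b[3:6],2),np.round(s["tool_pos"],4))
print(env.ik(s["tool_pos"],s["orientation"]),s["joint_pos"])
snap("side","p1"); i,_=snap("wrist","p2")
cv2.imwrite("pics/p.png",np.hstack([cv2.resize(i,(400,300)),cv2.resize(cv2.imread("pics/p1.png")[180:270,200:320],(400,300),interpolation=cv2.INTER_CUBIC)]))
```

```text
20.2583 [ 2.e-04  1.e-04 -1.e+00] [-3.84  0.   14.67] [0.23 0.85 0.04] [ 0.5501 -0.126   0.0718]
[-2.25314310e-01  1.12199908e-01 -6.18726299e-02  1.39660169e+00
  1.72749911e-04 -6.70394466e-01] [-2.25314310e-01  1.12199908e-01 -6.18726299e-02  1.39660169e+00
  1.72749911e-04 -6.70394466e-01]
```

View pics/p.png

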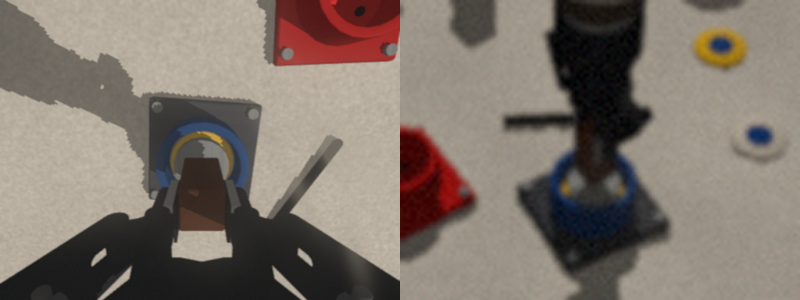

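Foot sits centrally in the blue ring and the tool is vertical to 0.2 mrad, at about 15 N. I'll ease off the small sideways load, hold for over a second, then lift straight up.

Run:
```python
from h import *
b=np.load("base.npy")
def F(n=8):
    a=[]
    for _ in range(n): env.hold(.02); s=readout.read_state(); a.append(np.r_[s["wrist_force"],s["ft_torque"],s["tool_pos"],s["t"],s["width"]])
    a=np.array(a); return a.mean(0),a[:,2].min()-b[2],a[:,2].max()-b[2]
x,z=.5498,.07065
for i in range(5):
    f,_,_=F(5); d=f-b; print(round(x,5),round(z,5),d[:6].round(2),f[6:].round(4))
    if abs(d[0])<1 and 14.5<d[2]<16.5: break
    if d[0]<-1: x-=.0001
    z-=np.clip((15.3-d[2])*.00012,-.0002,.0002)
    env.line_to([x,-.126,z],speed=.01)
f,lo,hi=F(65); print("hold",(f-b)[:6].round(2),lo,hi,f[6:].round(4))
print(R.from_quat(readout.read_state()["orientation"]).apply([0,0,1]).round(4))
env.line_to([.5498,-.126,.096],speed=.02); f,_,_=F(5); print("up",(f-b)[:6].round(2),f[6:].round(4))
env.line_to([.5498,-.126,.16],speed=.1)
```

```text
0.5498 0.07065 [-2.85  0.58 15.12  0.27  0.84 -0.  ] [ 0.55   -0.126   0.0717 20.4083  0.3118]
0.5497 0.07063 [-2.470e+00  7.000e-01  1.464e+01  2.600e-01  7.700e-01  1.000e-02] [ 0.55   -0.126   0.0718 20.7417  0.3132]
0.5496 0.07055 [-2.09  0.57 15.05  0.27  0.74 -0.02] [ 0.55   -0.126   0.0717 21.075   0.3118]
0.5495 0.07052 [-2.620e+00  2.000e-01  1.477e+01  2.300e-01  6.500e-01  1.000e-02] [ 0.55   -0.126   0.0717 21.4083  0.3144]
0.5494 0.07046 [-2.05  0.2  14.9   0.26  0.59 -0.02] [ 0.5499 -0.126   0.0717 21.7417  0.3135]
hold [-1.87  0.45 15.06  0.26  0.54  0.  ] 13.544535427966863 16.19633277481258 [ 0.5499 -0.126   0.0717 22.575   0.3136]
[ 1.e-03  1.e-04 -1.e+00]
up [ 0.07 -0.25 -0.03 -0.    0.01 -0.02] [ 0.5497 -0.126   0.0959 24.5917  0.3121]
```

The hold is good, but the moments put the centre of pressure about 10–15 mm off towards +y, so the foot may be slightly tilted. I still hold the tamper, so I'll press again and null the moment with small tool tilts.

Run:
```python
from h import *
q0=R.from_quat(down(np.radians(25.5))); c=np.array([.5498,-.126]); L=.0396
def F(n=6):
    a=[]
    for _ in range(n): env.hold(.02); s=readout.read_state(); a.append(np.r_[s["wrist_force"],s["ft_torque"],s["tool_pos"],s["t"]])
    return np.mean(a,0)
def go(z,w,sp,mf=None):
    r=R.from_rotvec([w[0],w[1],0]); p=np.r_[c,z-L]+r.apply([0,0,L]); return env.line_to(p,(r*q0).as_quat(),speed=sp,max_force=mf)
w=np.zeros(2); go(.090,w,.08); env.hold(.1); b=F(10); np.save("base.npy",b)
go(.0745,w,.015); z=.0735
print(go(z,w,.004,12)); 
ok=0
for i in range(22):
    f=F(); d=f-b; M=np.array([d[3]-.24*d[1], d[4]+.24*d[0]])
    print(round(f[9],2),round(z,5),d[:3].round(2),"M",M.round(3),"w",w.round(4),f[6:9].round(4))
    if f[9]>37 or (d[2]>14.3 and np.linalg.norm(M)<.05): break
    if d[2]>10: w=np.clip(w+np.clip(M/10,-.008,.008),-.05,.05)
    z-=np.clip((15.2-d[2])*.00013,-.0003,.00045); go(z,w,.01)
np.save("w.npy",np.r_[w,z])
```

```text
False
28.35 0.0735 [ 0.06 -0.06  4.55] M [0.091 0.113] w [0. 0.] [ 0.5499 -0.126   0.0735]
28.7 0.07305 [ 0.12 -0.02  4.49] M [0.05  0.083] w [0. 0.] [ 0.5498 -0.126   0.0731]
29.05 0.0726 [ 0.3  -0.17  4.86] M [0.065 0.087] w [0. 0.] [ 0.5498 -0.126   0.0726]
29.4 0.07215 [-0.29  0.34  6.56] M [-0.043  0.029] w [0. 0.] [ 0.5499 -0.126   0.0723]
29.75 0.0717 [-0.7  -0.03  8.67] M [0.114 0.116] w [0. 0.] [ 0.5499 -0.126   0.0721]
30.1 0.07125 [-1.66  0.51 10.78] M [0.068 0.06 ] w [0. 0.] [ 0.55  -0.126  0.072]
30.45 0.0708 [-2.4   0.33 13.26] M [0.168 0.093] w [0.0068 0.006 ] [ 0.5502 -0.1263  0.0718]
30.8 0.07055 [-3.04  0.98 14.55] M [0.002 0.022] w [0.0148 0.014 ] [ 0.5506 -0.1266  0.0718]
```

Run:
```python
from h import *
q0=R.from_quat(down(np.radians(25.5))); c=np.array([.5498,-.126]); L=.0396
b=np.load("base.npy"); *w,z=np.load("w.npy"); w=np.array(w)
def F(n=6):
    a=[]
    for _ in range(n): env.hold(.02); s=readout.read_state(); a.append(np.r_[s["wrist_force"],s["ft_torque"],s["tool_pos"],s["t"]])
    a=np.array(a); return a.mean(0),a[:,2].min()-b[2],a[:,2].max()-b[2]
def go(z,w,sp,dx=0):
    r=R.from_rotvec([w[0],w[1],0]); p=np.r_[c[0]+dx,c[1],z-L]+r.apply([0,0,L]); return env.line_to(p,(r*q0).as_quat(),speed=sp)
def rep(n,t):
    f,lo,hi=F(n); d=f-b; M=np.array([d[3]-.24*d[1], d[4]+.24*d[0]]); print(t,round(f[9],2),d[:3].round(2),"M",M.round(3),"w",w.round(4),lo.round(1),hi.round(1)); return d,M
d,M=rep(20,"now")
dx=-.0003; w=w+np.clip(M/11,-.008,.008); z-=np.clip((15.3-d[2])*.00013,-.0002,.0002); go(z,w,.01,dx)
d,M=rep(10,"adj")
if not 14<d[2]<16.5: z-=np.clip((15.3-d[2])*.00013,-.0002,.0002); go(z,w,.01,dx)
rep(62,"hold")
s=readout.read_state(); print(R.from_quat(s["orientation"]).apply([0,0,-1]).round(4),s["tool_pos"])
go(.096,w,.025); go(.15,w*0,.1)
# slanted view of the plate on the way back
q=q0.as_quat(); env.move_ptp([.50,.03,.19],q); snap("wrist","v1")
t=pose(); np.save("v1.npy",np.r_[t[0],t[1].as_quat()]); print(readout.read_state()["t"])
i=cv2.imread("pics/v1.png"); cv2.imwrite("pics/v1b.png",cv2.resize(i,(768,576)))
```

```text
now 31.02 [-2.84  0.51 14.47] M [0.1   0.055] w [0.0148 0.014 ] 13.7 15.4
adj 31.52 [-2.34  1.01 14.94] M [-0.016 -0.009] w [0.0228 0.019 ] 13.8 15.4
hold 32.12 [-2.17  0.87 14.71] M [-0.006  0.045] w [0.0228 0.019 ] 13.8 15.8
[ 0.0172 -0.0225  0.9996] [ 0.55067805 -0.12694147  0.07178262]
35.25
```

View pics/v1b.png

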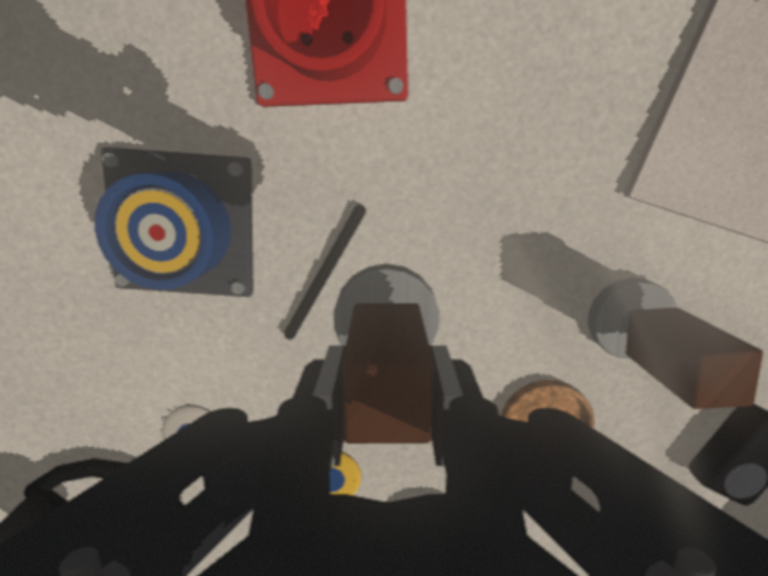

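Plate is visible at (157,232) in the 768x576 view, in the blue ring, and the rest of the scene is undisturbed. I'll measure the plate's tilt from the badge circles, with the plane fixed at z=44 mm.

Run:
```python
from h import *
T0=np.load("tp.npy"); K=8
def run(fn,t,c):
    tp=(t[:3],R.from_quat(t[3:])); im=cv2.imread(f"pics/{fn}.png"); x0,y0=c[0]-45,c[1]-42
    k=cv2.resize(im[y0:y0+84,x0:x0+90],None,fx=K,fy=K,interpolation=cv2.INTER_CUBIC); h=cv2.cvtColor(k,cv2.COLOR_BGR2HSV)
    cc=(np.array(c)-[x0,y0])*K
    br=k[...,2].astype(int)-k[...,0]  # R-B: yellow/white/red high, blue negative
    out=[]
    yel=(br>32); n,l,st,ce=cv2.connectedComponentsWithStats(yel.astype(np.uint8))
    i=1+np.argmax(st[1:,4]); m=(l==i).astype(np.uint8)
    cs,hi=cv2.findContours(m,cv2.RETR_CCOMP,cv2.CHAIN_APPROX_NONE)
    o=max(cs,key=cv2.contourArea); inner=[q for q in cs if q is not o]; inn=max(inner,key=cv2.contourArea)
    w=((br>-8)&(cv2.pointPolygonTest is not None)).astype(np.uint8); f=np.zeros_like(w); cv2.drawContours(f,[inn],-1,1,-1); f=cv2.erode(f,np.ones((25,25))); w&=f
    wc=max(cv2.findContours(w,cv2.RETR_EXTERNAL,cv2.CHAIN_APPROX_NONE)[0],key=cv2.contourArea)
    for nm,q in(("yo",o),("yi",inn),("wh",wc)):
        px=(q[:,0]+.5)/K-.5+[x0,y0]
        P=np.array([plane("wrist",u,.044,tp)[:2] for u in px[::3]])*1e3; m0=P.mean(0)
        (ex,ey),(a,b),an=cv2.fitEllipse((P-m0).astype(np.float32)); th=np.radians(an)
        U=np.array([[np.cos(th),-np.sin(th)],[np.sin(th),np.cos(th)]]); S=U@np.diag([a*a,b*b])@U.T/4
        og,d=ray("wrist",px.mean(0),tp); v=d[:2]/-d[2]   # shift per height = v*(-)... point at +h appears at +h*v
        # S = r^2 (I + v g^T + g v^T + ...), g=height gradient ; solve exactly for r,g
        from scipy.optimize import least_squares
        fun=lambda p:(lambda A:(p[0]**2*A@A.T-S)[np.triu_indices(2)])(np.eye(2)+np.outer(v,p[1:]))
        s=least_squares(fun,[np.sqrt(a*b)/2,0,0])
        print(fn,nm,"c",np.round(m0+[ex,ey],1),"axes",round(a,2),round(b,2),"v",v.round(2),"r",s.x[0].round(2),"grad deg",np.degrees(s.x[1:]).round(2))
for fn,t,c in(("w3",T0[2],(258,204)),("w4",T0[3],(228,168)),("v1",np.load("v1.npy"),(105,155))): run(fn,t,c)
```

```text
w3 yo c [ 549.2 -126.5] axes 57.06 58.63 v [0.33 0.  ] r 29.3 grad deg [-4.48 -1.28]
w3 yi c [ 549.5 -126.4] axes 40.41 41.51 v [0.33 0.  ] r 20.75 grad deg [-4.56  0.01]
w3 wh c [ 549.7 -126.4] axes 25.45 26.52 v [0.33 0.  ] r 13.26 grad deg [-6.86 -1.29]
w4 yo c [ 549.6 -126.4] axes 57.47 58.89 v [ 0.19 -0.1 ] r 29.27 grad deg [-5.48 -3.21]
w4 yi c [ 549.8 -126.3] axes 40.82 41.63 v [ 0.19 -0.1 ] r 20.76 grad deg [-4.97 -1.23]
w4 wh c [ 549.9 -126.4] axes 25.78 26.59 v [ 0.19 -0.1 ] r 13.2 grad deg [-6.96 -3.88]
v1 yo c [ 549.5 -125.9] axes 58.52 58.75 v [ 0.36 -0.41] r 29.35 grad deg [-0.41 -0.02]
v1 yi c [ 549.7 -126.2] axes 40.93 41.46 v [ 0.37 -0.41] r 20.73 grad deg [-1.11  0.75]
v1 wh c [ 549.9 -126.4] axes 26.01 26.06 v [ 0.37 -0.41] r 13.03 grad deg [-0.14  0.13]
```

Plate is level to about 0.5° (it started at about 5°). Now return the tamper with the same tilt compensation so its foot is flat to the cork.

Run:
```python
from h import *
q0=R.from_quat(down(np.radians(25.5))); c=np.array([.5768,.2243]); L=.0396; r=R.from_rotvec([.0228,.019,0]); q=(r*q0).as_quat()
P=lambda z:np.r_[c,z-L]+r.apply([0,0,L])
st=lambda:(lambda s:print(round(s["t"],2),np.round(s["tool_pos"],4),np.round(s["wrist_force"],2),np.round(s["ft_torque"],3),round(s["width"],3)))(readout.read_state())
env.move_ptp(P(.12),q); env.line_to(P(.052),speed=.07); env.hold(.1); st()
print(env.line_to(P(.0405),speed=.008,max_force=3)); st()
env.hold(.1); st()
env.grip(0.65,20); st()
p,_=pose(); env.line_to([p[0],p[1],.16],speed=.1); st()
env.move_ptp([.50,.16,.24],q0.as_quat()); t=pose(); a,_=snap("wrist","e1"); s,_=snap("side","e2"); T,_=snap("top","e3"); st()
np.save("e1.npy",np.r_[t[0],t[1].as_quat()])
cv2.imwrite("pics/e.png",np.vstack([np.hstack([cv2.resize(a,(400,300)),cv2.resize(s,(400,300))]),np.hstack([cv2.resize(T,(400,300)),cv2.resize(s[120:210,190:310],(400,300))])]))
```

```text
37.36 [0.5779 0.2235 0.0526] [ 0.19  0.4  -3.47] [-0.071 -0.059 -0.002] 0.318
True
38.33 [0.5775 0.2234 0.0438] [-0.32  0.27  6.14] [-0.032  0.018 -0.004] 0.31
38.43 [0.5775 0.2234 0.0438] [-1.52  0.97  6.27] [-0.116 -0.033 -0.021] 0.312
38.83 [0.5767 0.223  0.0422] [ 0.2   0.33 -0.14] [-0.016  0.006  0.028] 0.648
40.15 [0.5764 0.2229 0.1592] [ 0.21  0.61 -0.34] [-0.016 -0.053  0.042] 0.651
40.88 [0.5001 0.1603 0.2384] [0.48 0.03 0.37] [-0.031 -0.018 -0.005] 0.651
```

View pics/e.png

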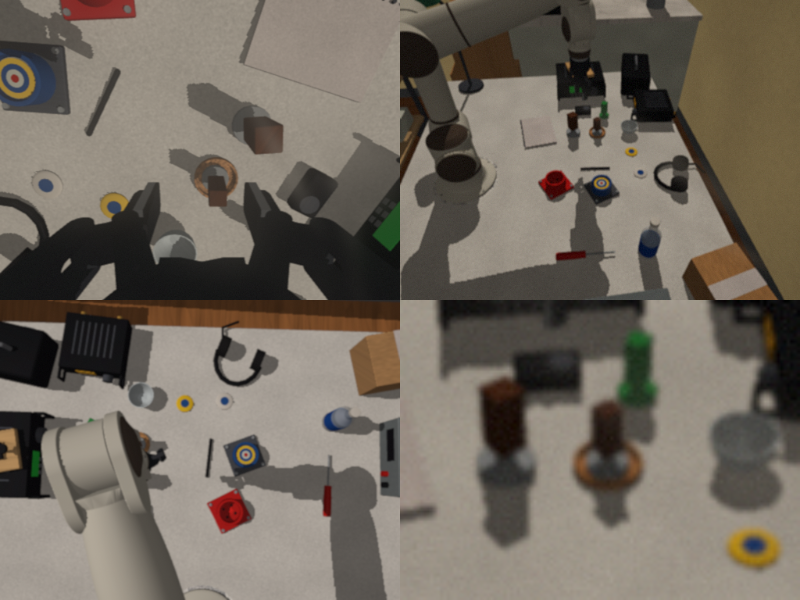

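The tamper stands upright in its cork dish (wrist view about (215,183)), the badge is level in the blue ring, and nothing else has moved. Handing in.

```bash
python3 -c "
from h import *
print(workorder.finish_job())"
```

```text
the job is handed in; nothing more can be done
None
```

I pressed the badge home twice at about 15 N, the second time to correct a slight tilt of the tamper, holding over a second each time; the plate is level to about 0.5°, the tamper is back upright on its cork rest, and the job was handed in at about 41 s.

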